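# Wind the vial stage to its pointer

### The arm

A 7-joint arm with a two-finger parallel gripper is mounted at the origin on a cart in front of the work surface, level with it; the furniture and walls round the work are solid. World frame = base frame: x ahead of the robot, y to its left, z up, the work surface at z = 0. Lengths are in mm, angles in degrees, forces in N, time in s.
With the tool pointing down it reaches from about 400 to 900 mm from the base axis. Payload 5.5 kg.
Tool frame: the origin (TCP) lies between the finger pads; the fingertips stand 19 mm ahead of it and the grasp point (between the pads) is the TCP; z points along the fingers, y is the direction in which the jaws open and shut (so a half turn about z gives the same grasp; the last joint's range is limited). The gripper opens to 85 mm and grips with 20 to 120 N. Pads are 22 mm wide; open, the fingers measure 114 mm over their backs; the gripper's body (76 mm by 85 mm) begins 54 mm behind the grasp point. The pads swing forward as they close: fully open they stand 13 mm farther back than shut.
Start: joints at [82.517, 28.699, -24.465, 88.831, 12.651, 65.22, -12.049], TCP at [249.437, -600.234, 250.31] pointing down, gripper open.
Joint ranges: [-164.97, 164.97], [-17.58, 116.51], [-87.97, 89.64], [11.32, 138.91], [-80.73, 260.73], [10.89, 115.49], [-147.41, 147.41]. Speed limits (degrees/s): [147.25, 147.25, 180, 180, 180, 180, 180].

### API

Orientations are given as [roll, pitch, yaw] about the fixed x, y, z axes, in that order (R = Rz(yaw) Ry(pitch) Rx(roll)).
In Python, from workcell import manip gives the robot as it stands.
- The arm moves only by the shell command python3 -m inch 'ROWS' [OPENING]. ROWS is JSON, a list of rows, each an object with "linear": the shift along the tool's x, y, z in units of 40 mm (1.0 is 40 mm), a list of three; "twist": the turn about the tool's z in units of 5 degrees (1.0 is 5 degrees). In form: [{"linear": [dx, dy, dz], "twist": twist}, ...]. A call has 1 to 20 rows; each row shifts and turns the pose as measured when the row begins, along the tool's axes as they then stand; what a row does not reach is not made up. A row lasts 1/12 s, in which the tool goes at most 41.7 mm and 7.16 degrees, less where a joint would pass 70% of its speed; a pose out of reach is approached as far as the arm can. A call is refused whole if a number of a shift passes 1 or a number of a turn 1, either way. A call with a gripper value outside its range is refused whole. OPENING is the opening in per cent of the stroke, from 0 (shut) to 100 (fully open), set as the call begins (- or left out, the last holds). The fingers move at their own pace and stop on an object; the grip force is fixed at half the most. Time passes only in rows, so rows that do not move let the fingers close. It gives the time, the measured TCP pose, the force and the opening at its end, in the units of the state.
- manip.state(): the state, without advancing time (a new reading comes with each control period).
- manip.camera(name): name is "scene" or "side" or "wrist"; returns a dict with "image" (384x512x3 uint8, blue, green, red), "depth" (384x512 float32, mm along the optical axis (not along the pixel's ray), 0 where there is no reading), "mtx" (3x3 intrinsics, pixels), "camera_from_world" (4x4, takes a point from world to camera coordinates). Camera axes: x right, y down, z forward; pixel columns grow to the right and rows downward; lengths in mm; the calibration is good to about 2 mm. A picture is of the moment at which its call begins.
- manip.job_done(): hands the job in, once; it reports no verdict.
The state is a dict: "clock": time; "joint_pos": joint angles; "dq": joint speeds; "tau": joint torques, N m; "eef_pos": TCP position; "ee_rot": TCP orientation; "force": force on the tool from outside, world axes, zero at the start; "ft_torque": the same for the moment, N m; "gripper_width": finger opening in mm.
Only numpy, scipy, OpenCV 4.12 (cv2) and the standard library are available. Lean on these libraries where they do the work, as an engineer would, in place of code of your own. Each camera call takes 0.05 s, during which the arm holds its last target. There are 200 camera calls.

### The job

Two hand-cranked linear stages stand on the bench, one carrying a capped glass vial and one a petri dish. Take the crank on the vial's stage by its upright handle and turn it clockwise (seen from above) for several full turns, until the vial stands level with the pointer beside its track; then let go. Keep the crank fully seated on its square shaft end all the while, do not push the vial's carriage itself, and leave the dish's stage and crank as they are.

Things in the scene. Friction and masses are not known exactly. Their poses are not given: they have to be found in the camera images.
- vial_crank: Loose steel crank set on a 13 mm square, 22 mm high shaft end. Origin: shaft axis, hub underside (78 mm above bench), z up. Its arm (top 29 mm above origin) points along its -x to an upright black handle, 50 mm from the shaft axis, d 20 mm, 30 to 73 mm above origin (pin head to 77). Handle spins freely on its pin. Turns with 1 to 2 N at it, stays put; play 7 deg; stop anticlockwise at the start.
- vial_carriage: Aluminium carriage 50 x 66 mm with a black cup holding the vial (d 27 mm, black cap, top 100 mm above bench). Origin: on the vial's axis, at bench height. Its x axis runs along the track, away from the crank. One clockwise crank turn drives it 16 mm along +x. It starts 70 mm from the shaft axis, with the pointer 30 to 58 mm farther on.
- vial_pointer: Fixed pointer beside the vial's track: dark foot, thin steel post, tapered tip pointing across the track at the vial, 76 mm above bench. Origin: under the post, 10 mm above bench, 44.5 mm to the +y side of the track's middle. Axes parallel to the carriage's; the vial is level with it when both are at the same place along x.
- dish_knob (a point): Middle of the black crank handle of the other stage (which carries a petri dish, else built alike), about 129 mm above the bench. Not to be moved.
There are look-alikes about, which are no part of the job. Leave any blue or red look-alike of the vial_crank alone.

How it is judged:
By the outcome, as a careful person would: the job done as asked, in the order asked, and still so for the second after the job is handed in, with the robot touching nothing.
It also fails if it takes over 72 s, if anything falls off the work surface, if the arm or the gripper's body presses on something with over 40 N, if the wrist force passes 120 N, or if a joint passes its speed limit or range.

## Working session

There is one attempt and no reset: what is moved stays moved. The work goes in short steps, Python scripts to look and compute and a shell command to move; the robot and the scene stay as the last step left them, time stands still between calls to the robot, and variables do not carry over. Pictures are saved under pics/ and viewed, about 8 in all and at most 12, crops included, and the job is handed in when it is done.

```bash
ls; mkdir -p pics
python3 - <<'E'
from workcell import manip
import cv2,numpy as np
s=manip.state();print({k:s[k] for k in('clock','eef_pos','ee_rot','gripper_width')})
for n in("scene","side"):
    c=manip.camera(n);cv2.imwrite(f"pics/{n}0.png",c["image"]);np.savez(f"{n}0.npz",**c)
    T=np.linalg.inv(c["camera_from_world"]);print(n,T[:3,3],T[:3,2])
E
```

```text
pics
{'clock': 0.0, 'eef_pos': array([ 249.08823729, -599.66939158,  249.2565203 ]), 'ee_rot': array([-1.79887974e+02, -3.81684795e-03,  2.25645480e+01]), 'gripper_width': 85.60072100450238}
scene [110.93910516 623.41249711 686.4720189 ] [ 0.439941  -0.5933337 -0.6740972]
side [150.01696633 786.56193632 521.14449919] [ 0.43720614 -0.75209986 -0.49314966]
```

View pics/scene0.png

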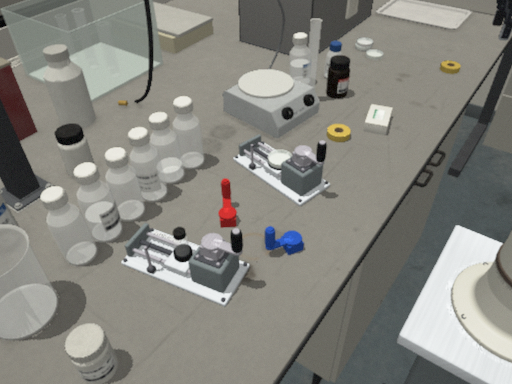

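View pics/side0.png

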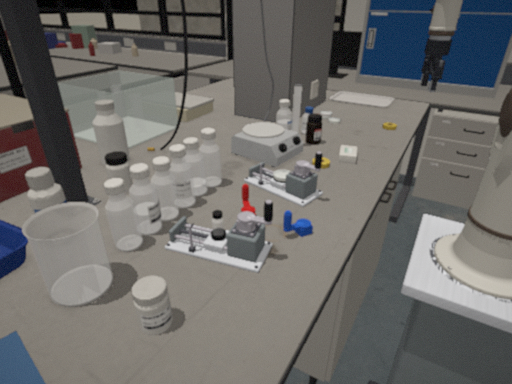

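```bash
cat > h.py <<'E'
import numpy as np,cv2
def world(c,u,v,z=None):
    """pixel -> world by depth, or by ray at height z"""
    T=np.linalg.inv(c["camera_from_world"]);r=np.linalg.inv(c["mtx"])@[u,v,1]
    if z is None:
        d=c["depth"][int(round(v)),int(round(u))];return T[:3,:3]@(r*d)+T[:3,3]
    w=T[:3,:3]@r;return T[:3,3]+w*(z-T[2,3])/w[2]
def pix(c,p):
    q=c["mtx"]@(c["camera_from_world"]@[*p,1])[:3];return q[:2]/q[2]
def cloud(c):
    h,w=c["depth"].shape;u,v=np.meshgrid(np.arange(w),np.arange(h));d=c["depth"]
    P=(np.linalg.inv(c["mtx"])@np.stack([u*d,v*d,d]).reshape(3,-1))
    T=np.linalg.inv(c["camera_from_world"]);return (T[:3,:3]@P).T.reshape(h,w,3)+T[:3,3]
E
python3 - <<'E'
import numpy as np,cv2
from h import *
c=dict(np.load("scene0.npz"));np.set_printoptions(precision=1,suppress=True)
cv2.imwrite("pics/crop1.png",cv2.resize(c["image"][210:300,115:255],None,fx=5.7,fy=5.7,interpolation=cv2.INTER_CUBIC))
for n,u,v in [("vhandle",237,240),("vhandle top",236,231),("hubglass",212,243),("capA",182,252),("capB",179,233),("dhandle",321,151),("plate corner",124,266),("pl",213,293),("pl",247,262)]: print(n,world(c,u,v))
W=cloud(c);Pm=W[...,2]
m=(c["image"].max(2)<50)&(Pm>100)&(Pm<175)
n,l,st,ce=cv2.connectedComponentsWithStats(m.astype(np.uint8))
for i in range(1,n):
    if st[i,4]>25: q=W[l==i];print(ce[i],st[i,4],np.median(q,0),q.min(0),q.max(0))
E
```

```text
vhandle [425.7 243.6 138.6]
vhandle top [430.4 239.  153.5]
hubglass [476.3 251.4 105.8]
capA [540.8 267.9  54.3]
capB [545.  263.   99.6]
dhandle [432.6 -54.7 136.1]
plate corner [648.8 329.5  -1.1]
pl [458.  282.9   8.8]
pl [453.8 182.8  -0. ]
[340.   61.6] 162 [ 611.6 -493.   112.4] [ 592.8 -529.2  100.1] [ 639.4 -477.1  116.4]
[148.3  85.7] 45 [924.  -42.7 142.3] [898.4 -64.5 101.1] [961.3 -30.1 174.9]
[ 68.7 133.5] 405 [954.4 186.4 117.4] [936.5 153.1 100. ] [993.2 211.3 121.4]
[  9.6 148.1] 689 [987.4 307.4 132.8] [983.4 282.6 100.2] [998.8 339.  174.9]
[320.8 152.4] 137 [432.8 -55.4 131.2] [427.3 -65.1 107.6] [442.4 -50.4 151.8]
[236.4 242.1] 176 [426.2 245.  133.4] [421.9 233.2 107.1] [436.6 249.2 151.2]
```

View pics/crop1.png

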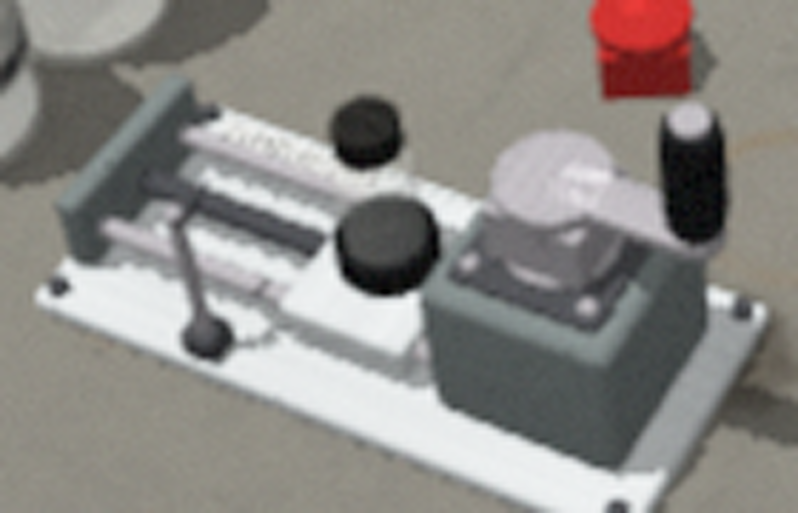

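Run:
```python
import numpy as np
from h import *
np.set_printoptions(precision=1,suppress=True)
c=dict(np.load("scene0.npz"))
f=lambda x,y,z:world(c,115+(x+.5)/5.7-.5,210+(y+.5)/5.7-.5,z)
S=[f(60,287,10),f(617,508,10),f(742,308,10),f(207,110,10)]
for s in S:print("screw",s)
for n,a in dict(hubtop=(555,175,107),captop=(367,122,100),cuptop=(388,228,55),foot=(208,340,12),tip=(200,190,76),posttop=(180,222,76),handtop=(690,120,155)).items():print(n,f(*a))
e=(S[0]-S[1]+S[3]-S[2]);print("x dir yaw",np.degrees(np.arctan2(e[1],e[0])))
h=f(555,175,107);cp=f(367,122,100)
d=(cp-h)[:2];print(np.linalg.norm(d),np.degrees(np.arctan2(d[1],d[0])))
d=(h-f(690,120,155))[:2];print(np.linalg.norm(d),np.degrees(np.arctan2(d[1],d[0])))
```

```text
screw [649.8 322.6  10. ]
screw [434.8 282.9  10. ]
screw [450.  194.9  10. ]
screw [668.4 233.1  10. ]
hubtop [479.7 247.3 107. ]
captop [548.1 259.6 100. ]
cuptop [543.3 263.2  55. ]
foot [589.4 310.5  12. ]
tip [590.2 298.   76. ]
posttop [585.6 311.4  76. ]
handtop [430.5 239.7 155. ]
x dir yaw 10.184853965491486
69.51134232907499 10.133322677984577
49.74168302427017 8.763051265343345
```

```bash
python3 -m inch '[{"linear":[0.5,-0.4,0],"twist":0.9},{"linear":[0.5,-0.6,0],"twist":0.9},{"linear":[0.5,-0.6,0],"twist":0.9},{"linear":[0.5,-0.6,0],"twist":0.9},{"linear":[0.5,-0.6,0],"twist":0.9},{"linear":[0.5,-0.8,0],"twist":0},{"linear":[0.5,-0.8,0],"twist":0},{"linear":[0.5,-0.8,0],"twist":0}]' 100; python3 -c "
from workcell import manip;print(manip.state())"
```

```text
clock: 0.77
eef_pos: [377.7, -373.5, 243.7]
ee_rot: [-179.8, 0.5, -2.4]
force: [0.5, -0.7, -0.7]
gripper_width: 85.1
{'clock': 0.7667, 'joint_pos': array([ 63.47749478,  17.27182839, -26.02100045, 105.91061698,
         8.82914438,  59.29037508, -58.48041815]), 'dq': array([-3.56548317e+01, -8.67870030e+00, -1.40314456e+01,  1.35816050e+01,
        2.47461369e-02, -3.74161804e+00, -5.06812198e+01]), 'tau': array([ 3.96651372e+00, -4.31079233e+01, -2.53806844e+00, -2.64358574e+01,
        3.55618866e-02,  3.55818830e-01,  1.18446764e+00]), 'eef_pos': array([ 377.70784476, -373.5222618 ,  243.73581535]), 'ee_rot': array([-179.78149611,    0.46770881,   -2.36090581]), 'force': array([ 0.53688776, -0.6571846 , -0.66897437]), 'ft_torque': array([-0.04689744, -0.03145384, -0.03427575]), 'gripper_width': 85.11426015297764}
```

```bash
python3 -m inch '[{"linear":[0.4,-0.9,0],"twist":0},{"linear":[0.4,-0.9,0],"twist":0},{"linear":[0.4,-0.9,0],"twist":0},{"linear":[0.3,-0.9,0],"twist":0},{"linear":[0.1,-0.9,0],"twist":0},{"linear":[0,-0.9,0],"twist":0},{"linear":[0,-0.9,0],"twist":0},{"linear":[0,-0.9,0],"twist":0},{"linear":[0,-0.9,0],"twist":0},{"linear":[0,-0.9,0],"twist":0},{"linear":[0,-0.9,0],"twist":0},{"linear":[0,-0.9,0],"twist":0},{"linear":[0,-0.9,0],"twist":0},{"linear":[0,-0.8,0],"twist":0},{"linear":[0,-0.6,0],"twist":0},{"linear":[0,-0.3,0],"twist":0},{"linear":[0,0,0],"twist":0},{"linear":[0,0,0],"twist":0}]'
python3 -m inch '[{"linear":[0,0,0],"twist":-1},{"linear":[0,0,0],"twist":-1},{"linear":[0,0,0],"twist":-1},{"linear":[0,0,0],"twist":-1},{"linear":[0,0,0],"twist":-1},{"linear":[0,0,0],"twist":-1},{"linear":[0,0,0],"twist":-1},{"linear":[0,0,0],"twist":-1},{"linear":[0,0,0],"twist":-1},{"linear":[0,0,0],"twist":-1},{"linear":[0,0,0],"twist":-1},{"linear":[0,0,0],"twist":-1},{"linear":[0,0,0],"twist":-1},{"linear":[0,0,0],"twist":-1},{"linear":[0,0,0],"twist":-1},{"linear":[0,0,0],"twist":-1},{"linear":[0,0,0],"twist":-1},{"linear":[0,0,0],"twist":-1},{"linear":[0,0,0],"twist":0},{"linear":[0,0,0],"twist":0}]'; python3 -c "
from workcell import manip;print(manip.state()['joint_pos'])"
```

```text
clock: 2.27
eef_pos: [461.1, 196.9, 243.6]
ee_rot: [-179.5, 0.5, -1.5]
force: [0.2, -0.8, 0.1]
gripper_width: 85.9
clock: 3.93
eef_pos: [462.5, 153.4, 235.8]
ee_rot: [-178.7, 1.1, 90.2]
force: [0.0, -0.6, -0.6]
gripper_width: 85.1
[ 30.64324257  23.97582559 -64.34257786 110.54678603  24.69316838
  62.65963848 -44.04800745]
```

```bash
python3 -m inch '[{"linear":[0.6,-0.25,0],"twist":0},{"linear":[0.6,-0.25,0],"twist":0},{"linear":[0.5,-0.2,0],"twist":0},{"linear":[0.3,-0.1,0],"twist":0},{"linear":[0.1,0,0],"twist":0},{"linear":[0,0,0],"twist":0},{"linear":[0,0,0],"twist":0}]'
python3 - <<'E'
from workcell import manip
import cv2,numpy as np
from h import *
np.set_printoptions(precision=1,suppress=True)
s=manip.state();print(s["eef_pos"])
c=manip.camera("wrist");np.savez("w1.npz",**c);im=c["image"].copy()
for p in [(430.5,239.5,155),(479.7,247.3,107),(548.5,259.5,100)]:
    q=pix(c,p);print(q);cv2.drawMarker(im,tuple(int(round(x)) for x in q),(0,0,255),0,12)
cv2.imwrite("pics/w1.png",im)
E
```

```text
clock: 4.52
eef_pos: [432.1, 231.4, 233.1]
ee_rot: [-178.7, 1.5, 88.4]
force: [0.8, -0.5, 0.0]
gripper_width: 85.8
[432.1 231.4 233.1]
[255.7 194.7]
[315.8 166.1]
[397.8 148. ]
```

View pics/w1.png

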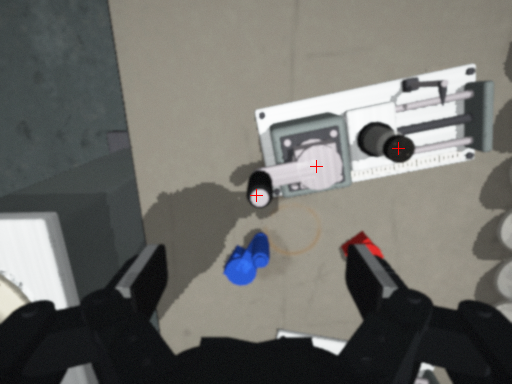

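Run:
```python
from h import *
np.set_printoptions(precision=1,suppress=True)
c=dict(np.load("w1.npz"))
for n,a in dict(hand=(260,197,155),hub=(318,168,107),cap=(398,148.5,100),foot=(410,86,14),posttop=(441,84,76),tip=(444,101,76)).items():
    p=world(c,*a);e=np.array([np.cos(np.radians(10.15)),np.sin(np.radians(10.15))]);d=p[:2]-[479.7,247.3];print(n,p,"along",d@e,"across",d@[-e[1],e[0]])
cv2.imwrite("pics/w1c.png",cv2.resize(c["image"][60:215,240:500],None,fx=3,fy=3,interpolation=cv2.INTER_CUBIC))
```

```text
hand [433.5 237.7 155. ] along -47.189070962184005 across -1.2832845831943498
hub [481.5 245.6 107. ] along 1.5187456185533912 across -1.991304348417596
cap [548.7 259.1 100. ] along 69.98236949478633 across -0.5868670008121022
foot [591.1 308.6  14. ] along 120.46026460892489 across 40.68550320696157
posttop [589.1 309.2  76. ] along 118.61805265626941 across 41.65770961752626
tip [593.9 295.1  76. ] along 120.85077252056745 across 26.974185249233155
```

View pics/w1c.png

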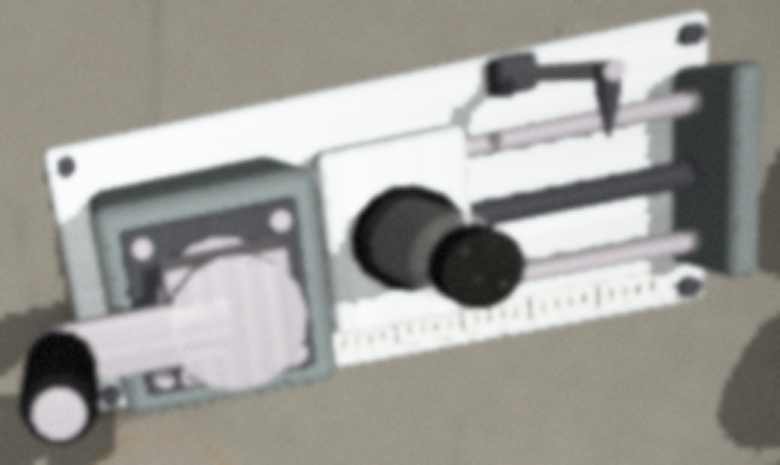

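```bash
python3 -m inch '[{"linear":[0.18,0,0.5],"twist":0},{"linear":[0,0,0.5],"twist":0},{"linear":[0,0,0.3],"twist":0},{"linear":[0,0,0],"twist":0},{"linear":[0,0,0],"twist":0},{"linear":[0,0,0],"twist":0}]'
```

```text
clock: 5.07
eef_pos: [435.3, 231.1, 179.5]
ee_rot: [-178.8, 1.7, 87.7]
force: [-0.5, -0.2, 1.1]
gripper_width: 85.2
```

```bash
python3 -m inch '[{"linear":[0.15,-0.1,0],"twist":-0.3},{"linear":[0.1,-0.05,0],"twist":0},{"linear":[0,0,0],"twist":0},{"linear":[0,0,0],"twist":0}]'
```

```text
clock: 5.4
eef_pos: [430.6, 242.7, 181.8]
ee_rot: [-179.0, 1.5, 89.2]
force: [-0.3, -0.5, 0.5]
gripper_width: 85.3
```

```bash
python3 -m inch '[{"linear":[0,0.03,0.4],"twist":0},{"linear":[0,0,0.4],"twist":0},{"linear":[0,0,0.2],"twist":0},{"linear":[0,0,0.1],"twist":0},{"linear":[0,0,0],"twist":0},{"linear":[0,0,0],"twist":0},{"linear":[0,0,0],"twist":0}]'
```

```text
clock: 5.98
eef_pos: [432.7, 243.9, 139.4]
ee_rot: [-179.3, 1.4, 89.3]
force: [-0.5, 0.0, 0.7]
gripper_width: 85.5
```

Lower a little and shift y by −5, then close.

```bash
python3 -m inch '[{"linear":[-0.12,0,0.12],"twist":0},{"linear":[0,0,0],"twist":0},{"linear":[0,0,0],"twist":0}]'
python3 - <<'E'
from workcell import manip
import cv2,numpy as np
from h import *
s=manip.state();print(s["eef_pos"])
c=manip.camera("wrist");a=c["image"]
c=manip.camera("scene");b=cv2.resize(c["image"][200:300,130:263],(512,384))
for q in [pix(c,s["eef_pos"])]: cv2.drawMarker(b,(int((q[0]-130)*3.85),int((q[1]-200)*3.84)),(0,0,255),0,12)
cv2.imwrite("pics/g1.png",cv2.resize(np.hstack([a,b]),(800,300)))
E
```

```text
clock: 6.23
eef_pos: [433.5, 239.0, 135.6]
ee_rot: [-179.4, 1.4, 89.3]
force: [-0.2, 0.9, -0.1]
gripper_width: 85.3
[433.50856664 239.04519269 135.63922966]
```

View pics/g1.png

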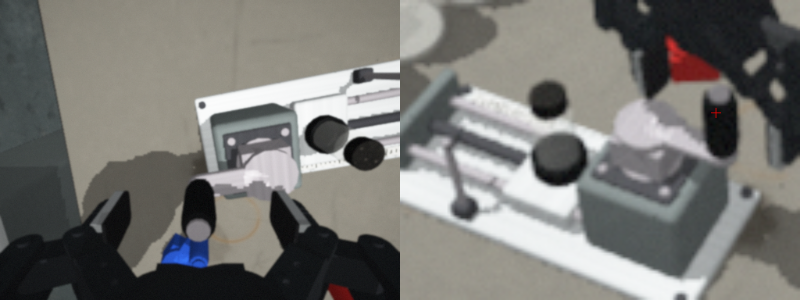

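```bash
python3 -m inch '[{"linear":[0,0,0],"twist":0},{"linear":[0,0,0],"twist":0},{"linear":[0,0,0],"twist":0},{"linear":[0,0,0],"twist":0},{"linear":[0,0,0],"twist":0},{"linear":[0,0,0],"twist":0},{"linear":[0,0,0],"twist":0},{"linear":[0,0,0],"twist":0}]' 0
```

```text
clock: 7.0
eef_pos: [433.7, 239.1, 136.3]
ee_rot: [-179.4, 1.4, 89.3]
force: [-0.4, 0.4, 0.9]
gripper_width: 18.1
```

```bash
python3 -m inch '[{"linear":[0.326,-0.01,0],"twist":0},{"linear":[0.317,0.076,0],"twist":0},{"linear":[0.286,0.156,0],"twist":0},{"linear":[0.236,0.224,0],"twist":0},{"linear":[0,0,0],"twist":0}]'
cat > p.py <<'E'
from workcell import manip
import numpy as np
s=manip.state();x=s["eef_pos"]-[483,247.1,0];a=np.degrees(np.arctan2(x[1],x[0]))%360
print("ang %.1f r %.1f z %.1f"%(a,np.hypot(*x[:2]),x[2]),s["force"].round(1),s["ft_torque"].round(2),s["ee_rot"].round(1),s["gripper_width"])
# next rows, 15 deg each
for k in range(24):
    m=np.radians(a-7.5-15*k);print("[%.2f,%.2f]"%(-.326*np.cos(m),.326*np.sin(m)),end=" ")
E
python3 p.py
```

```text
clock: 7.42
eef_pos: [449.5, 286.2, 136.3]
ee_rot: [-179.2, 1.7, 89.3]
force: [2.0, -1.9, -1.0]
gripper_width: 18.2
ang 130.6 r 51.5 z 136.3 [ 2.  -1.9 -1. ] [-0.32 -0.53  0.02] [-179.2    1.7   89.3] 18.220252149202185
[0.18,0.27] [0.10,0.31] [0.02,0.33] [-0.07,0.32] [-0.15,0.29] [-0.22,0.24] [-0.27,0.18] [-0.31,0.10] [-0.33,0.02] [-0.32,-0.07] [-0.29,-0.15] [-0.24,-0.22] [-0.18,-0.27] [-0.10,-0.31] [-0.02,-0.33] [0.07,-0.32] [0.15,-0.29] [0.22,-0.24] [0.27,-0.18] [0.31,-0.10] [0.33,-0.02] [0.32,0.07] [0.29,0.15] [0.24,0.22]
```

```bash
python3 -m inch '[{"linear":[0.18,0.27,0],"twist":0},{"linear":[0.10,0.31,0],"twist":0},{"linear":[0.02,0.33,0],"twist":0},{"linear":[-0.07,0.32,0],"twist":0},{"linear":[-0.15,0.29,0],"twist":0},{"linear":[-0.22,0.24,0],"twist":0},{"linear":[-0.27,0.18,0],"twist":0},{"linear":[-0.31,0.10,0],"twist":0},{"linear":[0,0,0],"twist":0}]'
python3 p.py
```

```text
clock: 8.17
eef_pos: [532.4, 254.8, 135.4]
ee_rot: [-179.1, 1.4, 89.6]
force: [-1.7, -0.3, 4.4]
gripper_width: 18.4
ang 8.9 r 50.0 z 135.4 [-1.7 -0.3  4.4] [-0.07  0.65  0.04] [-179.1    1.4   89.6] 18.3510409272886
[-0.33,0.01] [-0.32,-0.08] [-0.29,-0.16] [-0.24,-0.22] [-0.17,-0.28] [-0.09,-0.31] [-0.01,-0.33] [0.08,-0.32] [0.16,-0.29] [0.22,-0.24] [0.28,-0.17] [0.31,-0.09] [0.33,-0.01] [0.32,0.08] [0.29,0.16] [0.24,0.22] [0.17,0.28] [0.09,0.31] [0.01,0.33] [-0.08,0.32] [-0.16,0.29] [-0.22,0.24] [-0.28,0.17] [-0.31,0.09]
```

```bash
python3 -m inch '[{"linear":[-0.33,0.01,0],"twist":0},{"linear":[-0.32,-0.08,0],"twist":0},{"linear":[-0.29,-0.16,0],"twist":0},{"linear":[-0.24,-0.22,0],"twist":0},{"linear":[-0.17,-0.28,0],"twist":0},{"linear":[-0.09,-0.31,0],"twist":0},{"linear":[-0.01,-0.33,0],"twist":0},{"linear":[0.08,-0.32,0],"twist":0},{"linear":[0.16,-0.29,0],"twist":0},{"linear":[0.22,-0.24,0],"twist":0},{"linear":[0.28,-0.17,0],"twist":0},{"linear":[0.31,-0.09,0],"twist":0},{"linear":[0,0,0],"twist":0}]'
python3 p.py
python3 - <<'E'
from workcell import manip
import cv2,numpy as np
c=manip.camera("scene");b=cv2.resize(c["image"][190:310,115:275],None,fx=4,fy=4,interpolation=cv2.INTER_CUBIC)
cv2.imwrite("pics/t1.png",b)
E
```

```text
clock: 9.25
eef_pos: [432.7, 239.3, 136.8]
ee_rot: [-179.6, 0.2, 89.0]
force: [1.4, -0.3, -1.9]
gripper_width: 18.5
ang 188.9 r 50.9 z 136.8 [ 1.4 -0.3 -1.9] [ 0.03 -0.25 -0.  ] [-179.6    0.2   89. ] 18.54796615485831
[0.33,-0.01] [0.32,0.08] [0.29,0.16] [0.24,0.23] [0.17,0.28] [0.09,0.31] [0.01,0.33] [-0.08,0.32] [-0.16,0.29] [-0.23,0.24] [-0.28,0.17] [-0.31,0.09] [-0.33,0.01] [-0.32,-0.08] [-0.29,-0.16] [-0.24,-0.23] [-0.17,-0.28] [-0.09,-0.31] [-0.01,-0.33] [0.08,-0.32] [0.16,-0.29] [0.23,-0.24] [0.28,-0.17] [0.31,-0.09]
```

View pics/t1.png

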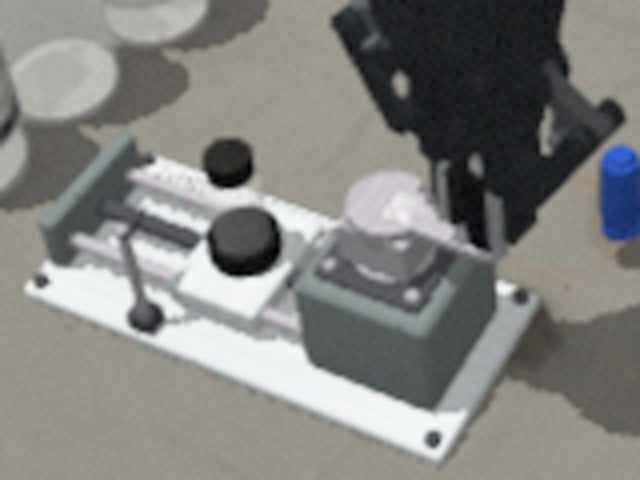

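```bash
python3 -m inch '[{"linear":[0.33,-0.01,0],"twist":0},{"linear":[0.32,0.08,0],"twist":0},{"linear":[0.29,0.16,0],"twist":0},{"linear":[0.24,0.23,0],"twist":0},{"linear":[0.17,0.28,0],"twist":0},{"linear":[0.09,0.31,0],"twist":0},{"linear":[0.01,0.33,0],"twist":0},{"linear":[-0.08,0.32,0],"twist":0},{"linear":[-0.16,0.29,0],"twist":0},{"linear":[-0.23,0.24,0],"twist":0},{"linear":[-0.28,0.17,0],"twist":0},{"linear":[-0.31,0.09,0],"twist":0},{"linear":[0,0,0],"twist":0}]'
python3 p.py
```

```text
clock: 10.38
eef_pos: [527.8, 266.1, 138.2]
ee_rot: [-178.9, -1.4, 89.7]
force: [-0.7, -0.1, -5.2]
gripper_width: 18.5
ang 23.0 r 48.6 z 138.2 [-0.7 -0.1 -5.2] [ 0.11 -0.07 -0.02] [-178.9   -1.4   89.7] 18.46516627931166
[-0.31,0.09] [-0.33,0.00] [-0.32,-0.08] [-0.28,-0.16] [-0.23,-0.23] [-0.17,-0.28] [-0.09,-0.31] [-0.00,-0.33] [0.08,-0.32] [0.16,-0.28] [0.23,-0.23] [0.28,-0.17] [0.31,-0.09] [0.33,-0.00] [0.32,0.08] [0.28,0.16] [0.23,0.23] [0.17,0.28] [0.09,0.31] [0.00,0.33] [-0.08,0.32] [-0.16,0.28] [-0.23,0.23] [-0.28,0.17]
```

```bash
python3 -m inch '[{"linear":[0,0,0.06],"twist":0},{"linear":[-0.31,0.09,0.02],"twist":0},{"linear":[-0.33,0,0],"twist":0},{"linear":[-0.32,-0.08,0],"twist":0},{"linear":[-0.28,-0.16,0],"twist":0},{"linear":[-0.23,-0.23,0],"twist":0},{"linear":[0,0,0],"twist":0}]'
python3 p.py
python3 - <<'E'
from workcell import manip
import cv2,numpy as np
c=manip.camera("scene");b=cv2.resize(c["image"][190:310,115:275],None,fx=4,fy=4,interpolation=cv2.INTER_CUBIC)
cv2.imwrite("pics/t2.png",b)
E
```

```text
clock: 10.97
eef_pos: [511.2, 204.2, 134.3]
ee_rot: [-178.8, -1.5, 89.6]
force: [-2.9, 2.3, 2.0]
gripper_width: 18.4
ang 303.3 r 51.3 z 134.3 [-2.9  2.3  2. ] [ 0.58  0.52 -0.01] [-178.8   -1.5   89.6] 18.38852905057281
[-0.14,-0.29] [-0.06,-0.32] [0.02,-0.33] [0.11,-0.31] [0.18,-0.27] [0.25,-0.21] [0.29,-0.14] [0.32,-0.06] [0.33,0.02] [0.31,0.11] [0.27,0.18] [0.21,0.25] [0.14,0.29] [0.06,0.32] [-0.02,0.33] [-0.11,0.31] [-0.18,0.27] [-0.25,0.21] [-0.29,0.14] [-0.32,0.06] [-0.33,-0.02] [-0.31,-0.11] [-0.27,-0.18] [-0.21,-0.25]
```

View pics/t2.png

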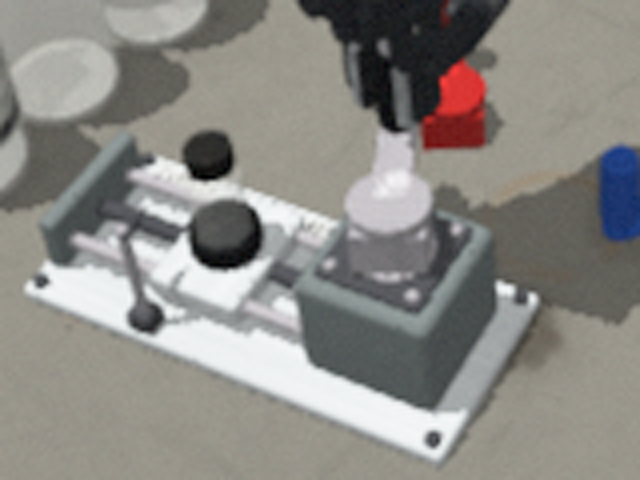

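```bash
python3 -m inch '[{"linear":[-0.14,-0.29,0],"twist":0},{"linear":[-0.06,-0.32,0],"twist":0},{"linear":[0.02,-0.33,0],"twist":0},{"linear":[0.11,-0.31,0],"twist":0},{"linear":[0.18,-0.27,0],"twist":0},{"linear":[0.25,-0.21,0],"twist":0},{"linear":[0.29,-0.14,0],"twist":0},{"linear":[0.32,-0.06,0],"twist":0},{"linear":[0,0,0],"twist":0}]'
python3 p.py
```

```text
clock: 11.77
eef_pos: [432.9, 240.3, 137.4]
ee_rot: [-178.9, -0.6, 89.4]
force: [4.8, 0.6, -4.7]
gripper_width: 18.3
ang 187.7 r 50.6 z 137.4 [ 4.8  0.6 -4.7] [ 0.04 -1.01 -0.04] [-178.9   -0.6   89.4] 18.289123028562127
[0.33,-0.00] [0.32,0.08] [0.28,0.16] [0.23,0.23] [0.16,0.28] [0.09,0.31] [0.00,0.33] [-0.08,0.32] [-0.16,0.28] [-0.23,0.23] [-0.28,0.16] [-0.31,0.09] [-0.33,0.00] [-0.32,-0.08] [-0.28,-0.16] [-0.23,-0.23] [-0.16,-0.28] [-0.09,-0.31] [-0.00,-0.33] [0.08,-0.32] [0.16,-0.28] [0.23,-0.23] [0.28,-0.16] [0.31,-0.09]
```

```bash
python3 -m inch '[{"linear":[0,0,0.04],"twist":0},{"linear":[0.33,0,0.01],"twist":0},{"linear":[0.32,0.08,0],"twist":0},{"linear":[0.28,0.16,0],"twist":0},{"linear":[0.23,0.23,0],"twist":0},{"linear":[0.16,0.28,0],"twist":0},{"linear":[0.09,0.31,0.01],"twist":0},{"linear":[0,0,0],"twist":0}]'
python3 p.py
```

```text
clock: 12.43
eef_pos: [476.5, 297.3, 136.5]
ee_rot: [-179.0, -0.0, 89.5]
force: [0.9, -1.7, 4.0]
gripper_width: 18.5
ang 97.4 r 50.7 z 136.5 [ 0.9 -1.7  4. ] [-0.74 -0.35  0.  ] [-179.    -0.    89.5] 18.454130221100854
[-0.00,0.33] [-0.08,0.31] [-0.16,0.28] [-0.23,0.23] [-0.28,0.16] [-0.32,0.08] [-0.33,-0.00] [-0.31,-0.08] [-0.28,-0.16] [-0.23,-0.23] [-0.16,-0.28] [-0.08,-0.32] [0.00,-0.33] [0.08,-0.31] [0.16,-0.28] [0.23,-0.23] [0.28,-0.16] [0.32,-0.08] [0.33,0.00] [0.31,0.08] [0.28,0.16] [0.23,0.23] [0.16,0.28] [0.08,0.32]
```

```bash
python3 -m inch '[{"linear":[0,0.33,0.01],"twist":0},{"linear":[-0.08,0.31,0.01],"twist":0},{"linear":[-0.16,0.28,0.01],"twist":0},{"linear":[-0.23,0.23,0],"twist":0},{"linear":[-0.28,0.16,0],"twist":0},{"linear":[-0.32,0.08,0],"twist":0},{"linear":[0,0,0],"twist":0}]'
python3 p.py
```

```text
clock: 13.02
eef_pos: [531.6, 256.9, 136.1]
ee_rot: [-178.9, -0.4, 89.8]
force: [-0.1, -0.8, 0.8]
gripper_width: 18.0
ang 11.3 r 49.6 z 136.1 [-0.1 -0.8  0.8] [-0.29  0.06  0.03] [-178.9   -0.4   89.8] 18.017419174976368
[-0.33,0.02] [-0.32,-0.06] [-0.29,-0.14] [-0.25,-0.21] [-0.18,-0.27] [-0.11,-0.31] [-0.02,-0.33] [0.06,-0.32] [0.14,-0.29] [0.21,-0.25] [0.27,-0.18] [0.31,-0.11] [0.33,-0.02] [0.32,0.06] [0.29,0.14] [0.25,0.21] [0.18,0.27] [0.11,0.31] [0.02,0.33] [-0.06,0.32] [-0.14,0.29] [-0.21,0.25] [-0.27,0.18] [-0.31,0.11]
```

```bash
python3 -m inch '[{"linear":[-0.33,0.02,0],"twist":0},{"linear":[-0.32,-0.06,0],"twist":0},{"linear":[-0.29,-0.14,0],"twist":0},{"linear":[-0.25,-0.21,0],"twist":0},{"linear":[-0.18,-0.27,0],"twist":0},{"linear":[-0.11,-0.31,0],"twist":0},{"linear":[-0.02,-0.33,0],"twist":0},{"linear":[0.06,-0.32,0],"twist":0},{"linear":[0,0,0],"twist":0},{"linear":[0,0,0],"twist":0}]'
python3 p.py
python3 - <<'E'
from workcell import manip
import cv2,numpy as np
a=[]
for n,(y,x) in dict(scene=(215,125),side=(205,160)).items():
    c=manip.camera(n);np.savez(n+"2.npz",**c);a.append(cv2.resize(c["image"][y:y+75,x:x+100],None,fx=4,fy=4,interpolation=cv2.INTER_CUBIC))
c=manip.camera("wrist");np.savez("w2.npz",**c);a.append(cv2.resize(c["image"],(400,300)))
cv2.imwrite("pics/t3.png",np.vstack([np.hstack(a[:2]),np.hstack([a[2],a[2]*0])]))
E
```

```text
clock: 13.85
eef_pos: [462.3, 200.1, 135.2]
ee_rot: [-179.1, -1.2, 89.7]
force: [2.5, 1.3, -0.9]
gripper_width: 18.2
ang 246.2 r 51.4 z 135.2 [ 2.5  1.3 -0.9] [ 0.44 -0.66 -0.07] [-179.1   -1.2   89.7] 18.20753740644771
[0.17,-0.28] [0.24,-0.23] [0.29,-0.16] [0.32,-0.08] [0.33,0.01] [0.31,0.09] [0.28,0.17] [0.23,0.24] [0.16,0.29] [0.08,0.32] [-0.01,0.33] [-0.09,0.31] [-0.17,0.28] [-0.24,0.23] [-0.29,0.16] [-0.32,0.08] [-0.33,-0.01] [-0.31,-0.09] [-0.28,-0.17] [-0.23,-0.24] [-0.16,-0.29] [-0.08,-0.32] [0.01,-0.33] [0.09,-0.31]
```

View pics/t3.png

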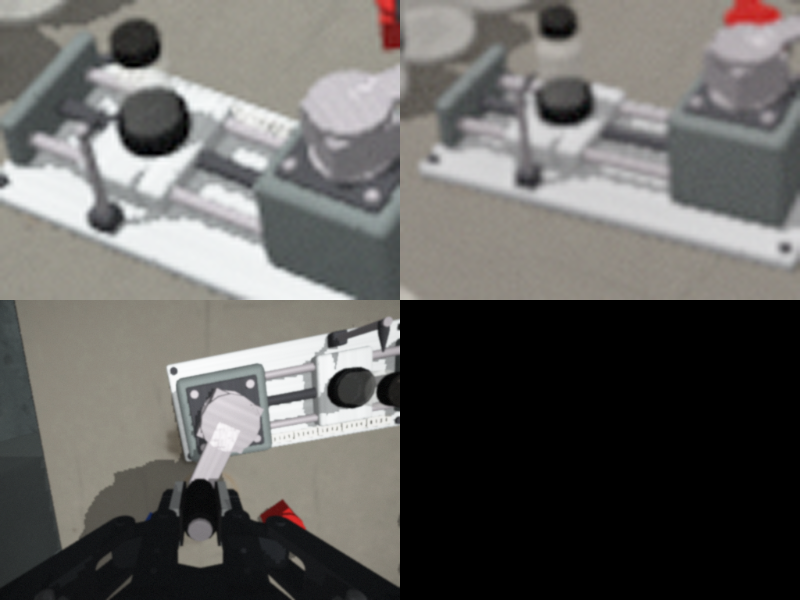

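Run:
```python
import cv2,numpy as np
a=dict(np.load("scene0.npz"))["image"][222:282,140:190];b=dict(np.load("side0.npz"))["image"][205:265,180:230]
m=np.hstack([cv2.resize(i,(400,480),interpolation=cv2.INTER_CUBIC) for i in(a,b)])
cv2.imwrite("pics/p1.png",m)
```

```text
(no output)
```

View pics/p1.png

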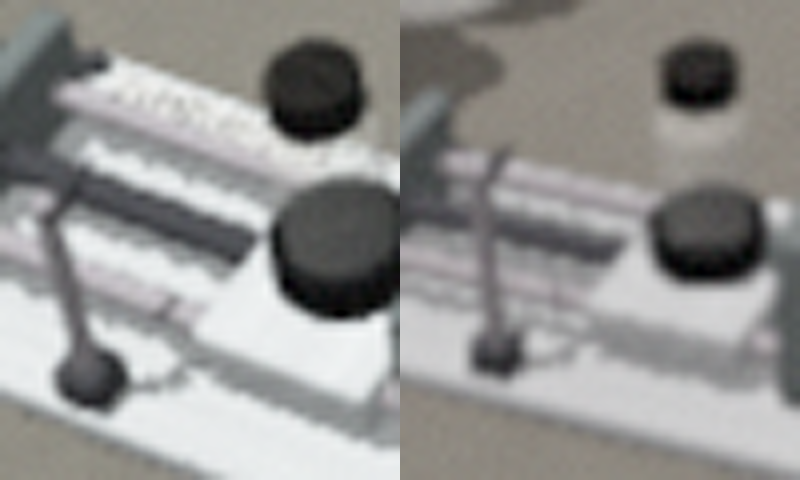

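```bash
cat > m.py <<'E'
import numpy as np
from h import *
yaw=np.radians(10.15);e=np.array([np.cos(yaw),np.sin(yaw),0]);n=np.array([-e[1],e[0],0]);O=np.array([479.7,247.3,0])
def at(c,u,v,across):
    T=np.linalg.inv(c["camera_from_world"]);w=T[:3,:3]@np.linalg.inv(c["mtx"])@[u,v,1];o=T[:3,3]
    p=o+w*((across-(o-O)@n)/(w@n));return (p-O)@e,p[2]
def cap(c,box):
    x0,y0,x1,y1=box;g=c["image"][y0:y1,x0:x1].max(2)
    k,l,st,ce=cv2.connectedComponentsWithStats((g<70).astype(np.uint8));i=1+np.argmax(st[1:,4]);b=st[i]
    return x0+b[0]+(b[2]-1)/2,y0+b[1]+(b[3]-1)/2,b[4]
E
python3 - <<'E'
from m import *
q={"scene":((140,222),dict(top=(50,215),bot=(85,360),tip=(80,170)),(170,222,190,241)),"side":((180,205),dict(top=(87,185),bot=(95,335),tip=(103,150)),(208,207,228,222))}
for nm,(o,P,box) in q.items():
    c=dict(np.load(nm+"0.npz"))
    for k,(x,y) in P.items():
        print(nm,k,"along %.1f z %.1f"%at(c,o[0]+(x+.5)/8-.5,o[1]+(y+.5)/8-.5,44.5 if k!="tip" else 25))
    u,v,a=cap(c,box);print(nm,"cap0",u,v,a,"%.1f %.1f"%at(c,u,v,0))
    c=dict(np.load(nm+"2.npz"));b={"scene":(150,215,170,234),"side":(190,203,211,217)}[nm]
    u,v,a=cap(c,b);print(nm,"cap now",u,v,a,"%.1f %.1f"%at(c,u,v,0))
E
```

```text
scene top along 116.3 z 76.0
scene bot along 117.8 z 22.7
scene tip along 123.5 z 68.0
scene cap0 179.0 233.0 115 70.3 94.3
scene cap now 158.5 225.5 116 115.4 94.6
side top along 115.0 z 77.4
side bot along 117.4 z 24.7
side tip along 120.9 z 75.2
side cap0 217.0 214.5 62 70.5 95.2
side cap now 199.0 210.5 61 115.8 95.7
```

```bash
python3 - <<'E'
from m import *
s=dict(np.load("scene0.npz"));d=dict(np.load("side0.npz"))
f=lambda c,o,x,y,k,a:print("%.1f %.1f"%at(c,o[0]+(x+.5)/k-.5,o[1]+(y+.5)/k-.5,a))
f(s,(115,210),387,245,5.7,0);f(d,(180,205),307,233,8,0)
T=np.linalg.inv(dict(np.load("w1.npz"))["camera_from_world"]);print(T.round(2))
E
python3 -m inch '[{"linear":[0,0,0],"twist":0},{"linear":[0,0,0],"twist":0},{"linear":[0,0,0],"twist":0},{"linear":[0,0,0],"twist":0},{"linear":[0,0,0],"twist":0},{"linear":[0,0,0],"twist":0}]' 100
python3 -m inch '[{"linear":[0,0,-0.4],"twist":0},{"linear":[0,0,-0.6],"twist":0},{"linear":[0,0,-0.6],"twist":0},{"linear":[0,0,-0.6],"twist":0},{"linear":[0,0,-0.3],"twist":0},{"linear":[0,0,0],"twist":0},{"linear":[0,0,0],"twist":0}]'
```

```text
70.9 39.0
70.8 42.1
[[ 1.0000e+00 -2.0000e-02 -3.0000e-02  4.3712e+02]
 [-3.0000e-02 -9.5000e-01 -3.1000e-01  3.0730e+02]
 [-2.0000e-02  3.1000e-01 -9.5000e-01  3.5521e+02]
 [ 0.0000e+00  0.0000e+00  0.0000e+00  1.0000e+00]]
clock: 14.5
eef_pos: [461.8, 196.3, 133.2]
ee_rot: [-178.7, -0.9, 89.4]
force: [0.6, 0.1, 0.1]
gripper_width: 85.2
clock: 15.08
eef_pos: [462.4, 193.3, 235.0]
ee_rot: [-178.4, -0.7, 89.4]
force: [-0.2, -0.9, -0.6]
gripper_width: 85.3
```

```bash
python3 - <<'E'
from m import *
for n in("scene0","side0"):
    W=cloud(dict(np.load(n+".npz")));m=(abs(W[...,0]-560)<160)&(abs(W[...,1]-260)<130)
    q=W[m];print(n,q[:,2].max(),q[np.argmax(q[:,2])])
E
python3 -m inch '[{"linear":[0.3,0.4,0],"twist":0},{"linear":[0.4,0.65,0],"twist":0},{"linear":[0.4,0.65,0],"twist":0},{"linear":[0.35,0.6,0],"twist":0},{"linear":[0.2,0.4,0],"twist":0},{"linear":[0.05,0.1,0],"twist":0},{"linear":[0,0,0],"twist":0},{"linear":[0,0,0],"twist":0}]'
python3 - <<'E'
from workcell import manip
from m import *
print(manip.state()["eef_pos"])
c=manip.camera("wrist");np.savez("w3.npz",**c);print(np.linalg.inv(c["camera_from_world"])[:3,3])
for a,z in((0,100),(44.5,76),(44.5,10)): print(pix(c,O+117*e+a*n+[0,0,z]))
u,v=pix(c,O+117*e+22*n+[0,0,76]).astype(int);x0,y0=max(0,u-65),max(0,v-50);print(x0,y0)
cv2.imwrite("pics/w3.png",cv2.resize(c["image"][y0:y0+100,x0:x0+130],None,fx=6,fy=6,interpolation=cv2.INTER_CUBIC))
E
```

```text
scene0 155.97486312716342 [431.67674813 245.34315466 155.97486313]
side0 156.72036887905347 [429.28250114 244.15226248 156.72036888]
clock: 15.75
eef_pos: [574.0, 257.5, 216.9]
ee_rot: [-177.6, 0.1, 89.3]
force: [0.2, -0.3, -0.3]
gripper_width: 85.4
[574.03680675 257.48049645 216.92153726]
[580.19117726 330.29912013 340.83630342]
[287.2482387  179.98033566]
[277.27998636 122.9179634 ]
[275.69940997 118.45109352]
216 98
```

View pics/w3.png

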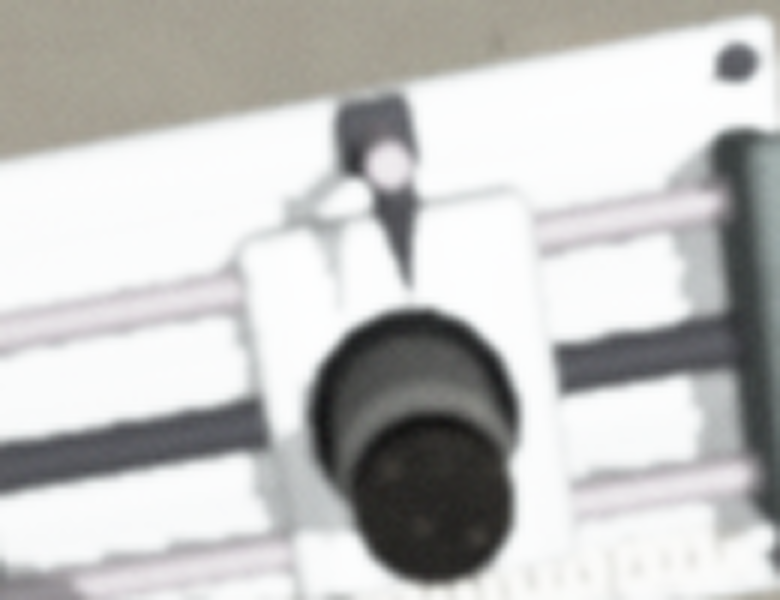

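Run:
```python
from m import *
c=dict(np.load("w3.npz"))
for k,(x,y,z) in dict(posttop=(390,165,78),tip=(410,288,76),foot=(377,130,14),cap=(433,497,100),cup=(415,408,50)).items():
    p=world(c,216+(x+.5)/6-.5,98+(y+.5)/6-.5,z);print(k,"along %.1f across %.1f"%((p-O)@e,(p-O)@n))
```

```text
posttop along 119.4 across 42.4
tip along 119.4 across 24.5
foot along 119.6 across 43.4
cap along 117.3 across -0.4
cup along 117.6 across 1.4
```

```bash
python3 -m inch '[{"linear":[-0.2,-0.4,0],"twist":0},{"linear":[-0.35,-0.65,0],"twist":0},{"linear":[-0.35,-0.65,0],"twist":0},{"linear":[-0.3,-0.6,0],"twist":0},{"linear":[-0.15,-0.35,0],"twist":0},{"linear":[0,-0.1,0],"twist":0},{"linear":[0,0,0],"twist":0},{"linear":[0,0,0],"twist":0},{"linear":[0,0,0],"twist":0}]'
```

```text
clock: 16.55
eef_pos: [451.2, 196.1, 218.4]
ee_rot: [-177.4, 0.7, 89.2]
force: [0.7, 0.0, -0.3]
gripper_width: 85.4
```

```bash
python3 -m inch '[{"linear":[0.1,0.3,0.3],"twist":0},{"linear":[0,0.05,0.4],"twist":0},{"linear":[0,0,0.3],"twist":0},{"linear":[0,0,0],"twist":0},{"linear":[0,0,0],"twist":0},{"linear":[0,0,0],"twist":0}]'
```

```text
clock: 17.05
eef_pos: [468.2, 202.6, 176.8]
ee_rot: [-177.6, 0.5, 89.2]
force: [-0.2, -1.1, 0.6]
gripper_width: 85.2
```

```bash
python3 -m inch '[{"linear":[-0.05,-0.1,0.35],"twist":0},{"linear":[0,0,0.4],"twist":0},{"linear":[0,0,0.25],"twist":0},{"linear":[0,0,0],"twist":0},{"linear":[0,0,0],"twist":0},{"linear":[0,0,0],"twist":0}]'
```

```text
clock: 17.55
eef_pos: [464.6, 202.5, 139.4]
ee_rot: [-177.8, 0.3, 89.2]
force: [0.2, -0.1, 0.4]
gripper_width: 85.4
```

```bash
python3 -m inch '[{"linear":[-0.05,-0.05,0.09],"twist":0},{"linear":[0,0,0],"twist":0},{"linear":[0,0,0],"twist":0}]'; python3 -m inch '[{"linear":[0,0,0],"twist":0},{"linear":[0,0,0],"twist":0},{"linear":[0,0,0],"twist":0},{"linear":[0,0,0],"twist":0},{"linear":[0,0,0],"twist":0},{"linear":[0,0,0],"twist":0},{"linear":[0,0,0],"twist":0},{"linear":[0,0,0],"twist":0}]' 0; python3 p.py
```

```text
clock: 17.8
eef_pos: [463.5, 201.0, 137.4]
ee_rot: [-178.0, 0.3, 89.2]
force: [-1.0, 0.3, 0.9]
gripper_width: 85.4
clock: 18.47
eef_pos: [464.4, 201.2, 138.9]
ee_rot: [-178.1, 0.3, 89.2]
force: [0.1, -1.1, 0.2]
gripper_width: 18.2
ang 248.0 r 49.5 z 138.9 [ 0.1 -1.1  0.2] [-0.06  0.04  0.01] [-178.1    0.3   89.2] 18.166758370150394
[0.16,-0.28] [0.23,-0.23] [0.28,-0.17] [0.31,-0.09] [0.33,-0.00] [0.32,0.08] [0.28,0.16] [0.23,0.23] [0.17,0.28] [0.09,0.31] [0.00,0.33] [-0.08,0.32] [-0.16,0.28] [-0.23,0.23] [-0.28,0.17] [-0.31,0.09] [-0.33,0.00] [-0.32,-0.08] [-0.28,-0.16] [-0.23,-0.23] [-0.17,-0.28] [-0.09,-0.31] [-0.00,-0.33] [0.08,-0.32]
```

```bash
python3 -m inch '[{"linear":[0.16,-0.28,0],"twist":0},{"linear":[0.23,-0.23,0],"twist":0},{"linear":[0.18,-0.11,0],"twist":0},{"linear":[0,0,0],"twist":0},{"linear":[0,0,0],"twist":0}]'; python3 p.py
```

```text
clock: 18.88
eef_pos: [437.9, 225.6, 139.5]
ee_rot: [-178.2, 0.4, 89.2]
force: [1.8, -1.5, -2.3]
gripper_width: 18.2
ang 205.4 r 50.0 z 139.5 [ 1.8 -1.5 -2.3] [-0.19 -0.52  0.01] [-178.2    0.4   89.2] 18.179222862762966
[0.31,-0.10] [0.33,-0.02] [0.32,0.07] [0.29,0.15] [0.24,0.22] [0.18,0.27] [0.10,0.31] [0.02,0.33] [-0.07,0.32] [-0.15,0.29] [-0.22,0.24] [-0.27,0.18] [-0.31,0.10] [-0.33,0.02] [-0.32,-0.07] [-0.29,-0.15] [-0.24,-0.22] [-0.18,-0.27] [-0.10,-0.31] [-0.02,-0.33] [0.07,-0.32] [0.15,-0.29] [0.22,-0.24] [0.27,-0.18]
```

```bash
python3 -m inch '[{"linear":[0,0,0.03],"twist":0},{"linear":[0,0,0],"twist":0},{"linear":[0,0,0],"twist":0},{"linear":[0,0,0],"twist":0},{"linear":[0,0,0],"twist":0},{"linear":[0,0,0],"twist":0},{"linear":[0,0,0],"twist":0}]' 100
python3 -m inch '[{"linear":[0,0,-0.4],"twist":0},{"linear":[0,0,-0.6],"twist":0},{"linear":[0,0,-0.6],"twist":0},{"linear":[0,0,-0.6],"twist":0},{"linear":[0,0,-0.3],"twist":0},{"linear":[0,0,0],"twist":0},{"linear":[0,0,0],"twist":0}]'
python3 -m inch '[{"linear":[0.2,0.4,0],"twist":0},{"linear":[0.25,0.7,0],"twist":0},{"linear":[0.25,0.75,0],"twist":0},{"linear":[0.2,0.75,0],"twist":0},{"linear":[0.05,0.5,0],"twist":0},{"linear":[0,0.2,0],"twist":0},{"linear":[0,0,0],"twist":0},{"linear":[0,0,0],"twist":0},{"linear":[0,0,0],"twist":0}]'
python3 - <<'E'
from workcell import manip
from m import *
c=manip.camera("wrist");np.savez("w4.npz",**c)
u,v=pix(c,O+118*e+22*n+[0,0,76]).astype(int);x0,y0=max(0,u-65),max(0,v-50);print(x0,y0)
w=cv2.resize(c["image"][y0:y0+100,x0:x0+130],None,fx=6,fy=6,interpolation=cv2.INTER_CUBIC)
for nm,b in(("scene",(150,215,170,234)),("side",(189,203,210,217))):
    c=manip.camera(nm);np.savez(nm+"4.npz",**c);q=cap(c,b);print(nm,q,at(c,q[0],q[1],0))
# inset: hub seating, before and after
cv2.imwrite("pics/w4.png",w)
for k in("scene0","scene4"):
    W=cloud(dict(np.load(k+".npz")));m=np.hypot(W[...,0]-480,W[...,1]-247)<12;m&=W[...,2]>95;print(k,"hub top z",np.median(W[m][:,2]))
E
```

```text
clock: 19.47
eef_pos: [436.5, 226.8, 137.7]
ee_rot: [-178.1, 0.3, 89.2]
force: [0.1, -1.0, 0.1]
gripper_width: 85.4
clock: 20.05
eef_pos: [439.0, 226.0, 239.9]
ee_rot: [-177.8, 0.4, 89.2]
force: [-0.3, 0.5, -0.1]
gripper_width: 85.2
clock: 20.8
eef_pos: [569.6, 258.7, 218.6]
ee_rot: [-177.0, 1.2, 89.3]
force: [-0.0, 0.2, 0.3]
gripper_width: 85.2
224 96
scene (np.float64(157.5), np.float64(225.5), np.int32(116)) (np.float64(117.80166890462286), np.float64(93.52998111580371))
side (np.float64(198.0), np.float64(210.0), np.int32(58)) (np.float64(118.34829000426582), np.float64(96.53958632731417))
scene0 hub top z 106.03317938203134
scene4 hub top z 106.02562930665084
```

View pics/w4.png

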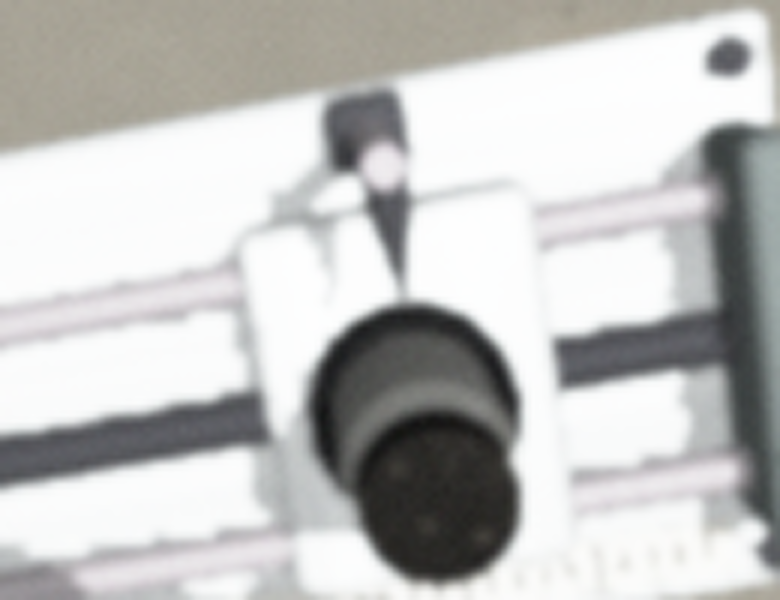

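Run:
```python
from m import *
c=dict(np.load("w4.npz"))
for k,(x,y,z) in dict(posttop=(383,163,78),tip=(403,288,76),foot=(366,126,14),cap=(438,496,100),cup=(415,405,50)).items():
    p=world(c,224+(x+.5)/6-.5,96+(y+.5)/6-.5,z);print(k,"along %.1f across %.1f"%((p-O)@e,(p-O)@n))
# objective cap centres
for w,o in(("w3",(216,98)),("w4",(224,96))):
    c=dict(np.load(w+".npz"));g=c["image"].max(2)
    P=pix(c,O+117.5*e+[0,0,100]);x,y=P.astype(int)
    s=cv2.resize(g[y-25:y+35,x-30:x+30],None,fx=6,fy=6,interpolation=cv2.INTER_CUBIC)
    ms=cv2.morphologyEx((s<48).astype(np.uint8),cv2.MORPH_OPEN,np.ones((45,45)));m=cv2.moments(ms,True)
    u=x-30+m["m10"]/m["m00"]/6;v=y-25+m["m01"]/m["m00"]/6;p=world(c,u,v,97);print(w,"cap area",m["m00"]/36,(p-O)@e,(p-O)@n)
```

```text
posttop along 119.3 across 42.7
tip along 119.4 across 24.5
foot along 119.4 across 43.3
cap along 118.9 across -0.3
cup along 119.1 across 1.2
w3 cap area 139.22222222222223 117.28739661533017 -2.244987530459369Traceback (most recent call last):
  File "<stdin>", line 11, in <module>
ZeroDivisionError: float division by zero
```

Run:
```python
from m import *
c=dict(np.load("w4.npz"));f=lambda x,y,z:world(c,224+(x+.5)/6-.5,96+(y+.5)/6-.5,z)
for a,b,z in(((0,325),(710,199),30),((0,455),(710,336),30),((90,578),(740,470),30),((0,156),(750,13),10)):
    d=f(*b,z)-f(*a,z);print(np.degrees(np.arctan2(d[1],d[0])))
```

```text
9.6892341548743
9.567616176558483
9.94853378697655
9.859806824338566
```

Run:
```python
from workcell import manip
from m import *
a=dict(np.load("scene0.npz"));b=dict(np.load("scene4.npz"))
d=cv2.absdiff(a["image"],b["image"])[125:200,230:335].max(2);print("dish stage diff px>60:",(d>60).sum())
W=cloud(b);m=(b["image"].max(2)<50)&(W[...,2]>105)&(W[...,2]<152)&(abs(W[...,0]-432)<25)&(abs(W[...,1]+55)<25);print("dish knob now",np.median(W[m],0))
print(manip.state()["force"],manip.state()["clock"]);manip.job_done()
```

```text
dish stage diff px>60: 0
dish knob now [432.81972936 -55.55014912 131.32274717]
[ 0.52179656 -0.13352083 -0.63205237] 20.95
the job is handed in; nothing more can be done
```

I turned the vial's crank clockwise by its handle for just under three turns (about 1065°). The vial is now level with the pointer as best I could measure, and I handed the job in at about 21 s. After about 1023° I let go to check the vial from above, then took hold again for the last 43°. The gripper finished open and clear of everything.

**Vial against pointer:** The last wrist-camera view from nearly overhead puts the vial within about 0.1 to 0.4 mm of the pointer along the track, depending on the track angle used. The slanted scene and side cameras disagree: they put the vial roughly 1 to 2 mm past the pointer. I trusted the wrist view because it is much less affected by height errors.

**Crank seating:** The hub top reads the same height before and after (106.0 mm). During the turning the force readings I took stayed under about 6 N. The tool rose about 2 mm at times, and I pressed it back down by a similar amount.

**Dish stage:** There was no visible change in the images, and its crank handle is where it was at the start.

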